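# Close the O-ring canister hand-snug

### The arm

A 6-joint arm with a two-finger parallel gripper is mounted at the origin on the work surface. World frame = base frame: x ahead of the robot, y to its left, z up, the work surface at z = 0. Lengths are in m, angles in rad, forces in N, time in s.
With the tool pointing down it reaches from about 0.325 to 0.9 m from the base axis. Payload 6.1 kg.
Tool frame: the origin (TCP) lies midway between the tips of the shut fingers; the grasp point (between the pads) lies 19 mm behind it; y points along the fingers, z is the direction in which the jaws open and shut, and the axes are right-handed (so a half turn about y gives the same grasp; the last joint's range is limited). The gripper opens to 87 mm and grips with 3 to 60 N. Pads are 19 mm wide; open, the fingers measure 117 mm over their backs; the gripper's body (75 mm by 190 mm) begins 51 mm behind the grasp point.
Start: joints at [-1.459, 0.22, 1.526, -0, 1.395, -0.126], TCP at [0.147, -0.607, 0.223] pointing down, gripper open.
Joint ranges: [-2.98, 2.98], [-0.91, 2.08], [0.09, 2.57], [-1.24, 4.39], [0.2, 2.65], [-2.68, 2.68]. Speed limits (rad/s): [2.57, 2.57, 3.01, 3.14, 3.14, 3.14].

### API

Orientations are given as [roll, pitch, yaw] about the fixed x, y, z axes, in that order (R = Rz(yaw) Ry(pitch) Rx(roll)).
In Python, from plant import get_state, grab_frame, close_job gives the robot as it stands.
- The arm moves only by the tool drive_tool, never from a script. Its argument "commands" is a list that holds one entry, the list of rows, each a list of 6 numbers: the shift along the tool's x, y, z each as a share of 0.03 m, from -1 to 1, then the turn, a rotation vector about the tool's x, y, z each as a share of 0.08 rad, from -1 to 1. A call has 1 to 12 rows; each row shifts and turns the commanded pose from where the row before left it, along the tool's axes as they then stand; what a row does not reach is not made up. A row lasts 1/8 s, in which the tool goes at most 62.5 mm and 10.7 degrees, less where a joint would pass 70% of its speed; a pose out of reach is approached as far as the arm can. A call with a number of a shift or a turn outside -1 to 1 is refused whole. A call with a gripper value outside its range is refused whole. "jaw" is the opening, from 0 (shut) to 1 (fully open), set as the call begins (left out, the last holds). The fingers move at their own pace and stop on an object; the grip force is fixed at half the most. Time passes only in rows, so rows that do not move let the fingers close. It gives the time, the measured TCP pose, the force and the opening at its end, in the units of the state.
- get_state(): the state, without advancing time (a new reading comes with each control period).
- grab_frame(name): name is "side" or "top"; returns a dict with "color" (420x560x3 uint8, red, green, blue), "vfov" (degrees; the focal length in pixels is half the picture's height over the tangent of half this angle, whatever the lens; pixels are square), "cx", "cy" (the principal point, pixels), "position" and "rotation" of the camera in the world. Camera axes: x right, y down, z forward; pixel columns grow to the right and rows downward; lengths in m; the calibration is good to about 2 mm. A picture is of the moment at which its call begins. There is no depth.
- close_job(): hands the job in, once; it reports no verdict.
The state is a dict: "clock": time; "joint_positions": joint angles; "qvel": joint speeds; "tau": joint torques, N m; "ee_pos": TCP position; "eef_rot": TCP orientation; "wrist_force": force on the tool from outside, world axes, zero at the start; "moment": the same for the moment, N m; "gripper_width": finger opening in m.
Only numpy, scipy, OpenCV 4.12 (cv2) and the standard library are available. Lean on these libraries where they do the work, as an engineer would, in place of code of your own. Each camera call takes 0.05 s, during which the arm holds its last target. There are 200 camera calls.

### The job

Close the spares canister that is clamped in the bench block: fit the orange lid squarely on its neck and screw it clockwise until the seal is snug, when turning it takes about 0.4 N m, then stop short of overtightening and let go. Leave the other gear on the worktop and in the crate undisturbed.

Things in the scene. Friction and masses are not known exactly. Their poses are not given: they have to be found in the camera images.
- block: Black plastic clamp block on an aluminium base plate, fixed to the worktop, holding the canister upright. Origin: on the canister's axis at worktop height; z up. Base plate 130 mm square, 12 mm thick; block 86 mm square, up to 56 mm high; two clamp screws stick out 65 mm from the axis on the -y side, up to 50 mm high.
- canister: Grey-blue plastic canister, 62 mm across, in the block (same origin and axes). Its seat is rubber-lined: it twists about 0.7 degree per 0.1 N m about its axis and springs back. Shoulder up to 86 mm; then the open neck, 43 mm across, rim at 111.5 mm, with a black greased O-ring, top about 115 mm up. Rings of different thickness are in use: up to 1.8 mm higher or lower, which no listed pose shows.
- mouth (a point): Centre of the canister's mouth, on its axis, 115 mm above the worktop: the middle height of the O-ring's top.
- mark (a point): One of three white marks on the canister's shoulder, 27.5 mm from the axis on the canister's +x side, 85 mm up; the others are 120 and 240 degrees round. The lid's lugs drop in at the marks.
- thread: Moulded three-start thread, 53 mm across, part of the neck (same origin and axes). Each start begins 13 degrees clockwise of a white mark and runs 86 degrees clockwise to a stop, its underside falling 8 mm. The gaps between the starts are 29 degrees wide, the marks in their middle. Set down elsewhere, the lid rests on the thread, up to 9 mm too high; it drops in when turned to a gap.
- lid: Orange rigid plastic screw lid, 90 g, right way up on the worktop; it stands 100 N of grip. 26 mm high, twelve grip flats 60 mm across flats (62 mm over corners), their normals at 0, 30, 60 ... degrees from its x axis. Origin: on its axis at its bottom rim; z up. With its lugs in the gaps it lies on the O-ring, origin 91 to 95 mm above the worktop, and turns freely.
- lug (a point): One of three 3 mm lugs inside the lid, under the white marks on its top: on the lid's +x side, 25.5 mm from the axis, 6 mm above the bottom rim; the others 120 and 240 degrees round. A lug has about 10 degrees to spare either way in a gap.
- lid_top (a point): Centre of the lid's top, 26 mm above its rim. Turned clockwise under a light push (5 N) it takes under 0.1 N m until the lugs meet the thread 25 to 65 degrees past the marks; then about 0.02 to 0.05 N m more per degree, and it sinks less than 1 mm. Stopped and held, most of that torque stays. Snug: 0.3 to 0.55 N m. Under 0.25 the seal leaks, over 0.65 it is overtight. Let go, the thread holds.
- eight: Silver figure-eight descender lying on the worktop, about 125 x 86 x 14 mm, origin under its middle; leave alone.
- carabiner_b: Blue locking carabiner lying on the worktop, 116 x 77 x 14 mm, origin under its middle; leave alone.
- belay_plate: Steel belay plate with two slots, 72 x 58 x 8 mm, and a small wire bail, on the worktop; leave alone.
- brush: Cleaning brush with blue handle, 170 mm long along its x, on the worktop; leave alone.
- carabiner_a: Blue locking carabiner lying in the open pine crate; leave alone.
- pulley: Stainless pulley with green side plates, about 110 x 50 x 30 mm, lying in the open pine crate; leave alone.

How it is judged:
On the way:
1. the lid is down on the neck and level (horizontal distance between lid and mouth below 0.004 m and z of lid in the frame of canister below 0.097 m and angle between lid's own z axis and vertical below 0.08 rad), for 0.1 s.
At the end, for the whole second after the job is handed in: The lid sits level on the canister's neck, within 4 mm of its axis and its bottom rim less than 95.5 mm above the worktop, let go and at rest (slower than 10 mm/s), tilted less than 0.06 rad, and the thread holds it down with 14 to 42 N (what about 0.25 to 0.65 N m of turning leaves) (horizontal distance between lid and mouth below 0.004 m and z of lid in the frame of canister below 0.0955 m and angle between lid's own z axis and vertical below 0.06 rad and contact force between lid and thread between 14 and 42 N and linear speed of lid below 0.01 m/s); the robot touches nothing.
It fails at once if the lid is overtightened or forced: more than 60 N between lid and thread (contact force between lid and thread above 60 N).
It fails at once if other gear is disturbed (moved more than 20 mm) (distance of any of eight, carabiner_b, belay_plate, brush, carabiner_a, pulley from where it was at the start of the episode above 0.02 m).
It also fails if it takes over 46 s, if anything falls off the work surface, if the arm or the gripper's body presses on something with over 40 N, if the wrist force passes 120 N, or if a joint passes its speed limit or range.

## Working session

There is one attempt and no reset: what is moved stays moved. The work goes in short steps, Python scripts to look and compute and a tool call to move; the robot and the scene stay as the last step left them, time stands still between calls to the robot, and variables do not carry over. Pictures are saved under pics/ and viewed, about 8 in all and at most 12, crops included, and the job is handed in when it is done.

Besides the shell and the picture viewer there is one more tool, called after ">>>" as name(argument=value, ...), one argument or row to a line, values as JSON. drive_tool: Moves the arm, as the interface text tells. Its arguments: {"type":"object","properties":{"commands":{"type":"array"},"jaw":{"type":"number"}},"required":["commands"]}

```bash
ls; mkdir -p pics; python3 - <<'E'
from plant import get_state, grab_frame
import cv2,pickle
print(get_state())
for n in("side","top"):
    f=grab_frame(n); pickle.dump(f,open(f"{n}0.pkl","wb")); cv2.imwrite(f"pics/{n}0.png",f["color"][:,:,::-1])
    print({k:v for k,v in f.items() if k!="color"})
E
```

```text
pics
{'clock': 0.0, 'joint_positions': array([-1.45912141e+00,  2.21198616e-01,  1.52761684e+00, -3.59290673e-07,
        1.39471931e+00, -1.26147675e-01]), 'qvel': array([-3.70865910e-04,  6.53806005e-04,  1.96010177e-04,  4.96505720e-05,
        1.06792459e-03,  1.11068684e-03]), 'tau': array([-2.62606063e-04, -4.94614756e+01, -3.87371850e+01,  6.98196539e-02,
        5.71835053e-02, -1.41228807e-04]), 'ee_pos': array([ 0.14713854, -0.6067868 ,  0.22145128]), 'eef_rot': array([-1.57272305e+00,  2.43992265e-04, -2.90377023e+00]), 'wrist_force': array([-0.02560825,  0.29449318, -0.77079225]), 'moment': array([-0.05198219,  0.02045886,  0.02974091]), 'gripper_width': 0.08695959412406569}
{'vfov': 42.107878427862005, 'cx': 284.517452822202, 'cy': 216.20605922516702, 'position': array([-0.17319106,  1.01539232,  1.0966363 ]), 'rotation': array([-2.24999164,  0.00506052, -2.49555764])}
{'vfov': 42.38594920086108, 'cx': 274.3880884469929, 'cy': 214.18271584328355, 'position': array([0.40376124, 0.02651363, 1.52461573]), 'rotation': array([-3.0092256 ,  0.00364874, -1.57556227])}
```

View pics/side0.png

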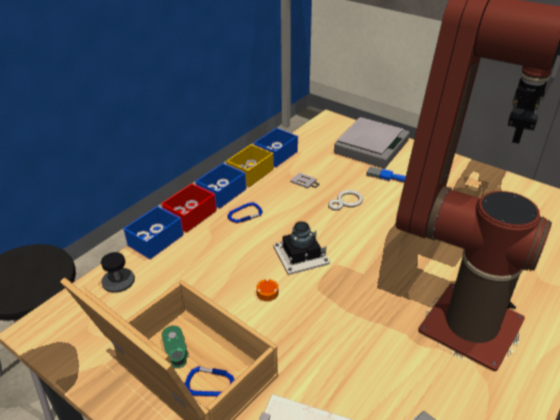

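View pics/top0.png

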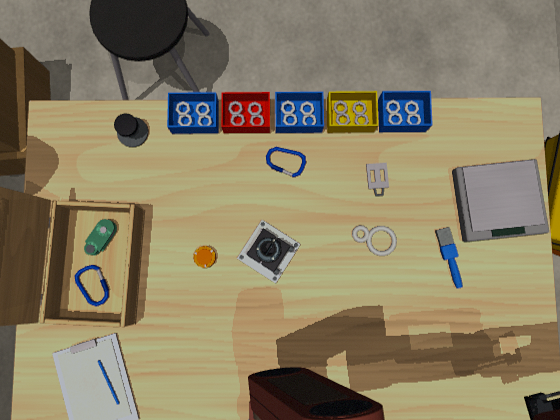

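The side view shows the lid at (267,290) and the canister at (301,240). The top view shows them at (204,257) and (268,250). Next I'll zoom both in one montage.

```bash
cat > h.py <<'E'
import numpy as np,cv2,pickle
from scipy.spatial.transform import Rotation as R
def cam(f):
    h=f["color"].shape[0]; F=h/2/np.tan(np.radians(f["vfov"])/2)
    return F,R.from_euler('xyz',f["rotation"]).as_matrix(),np.array(f["position"])
def ray(f,u,v,z):
    F,M,p=cam(f); d=M@np.array([(u-f["cx"])/F,(v-f["cy"])/F,1]); return p+d*(z-p[2])/d[2]
def proj(f,X):
    F,M,p=cam(f); c=M.T@(np.array(X)-p); return c[0]/c[2]*F+f["cx"],c[1]/c[2]*F+f["cy"]
E
python3 - <<'E'
from h import *
T=pickle.load(open("top0.pkl","rb"));S=pickle.load(open("side0.pkl","rb"))
def crop(f,u,v,r,s):return cv2.resize(f["color"][v-r:v+r,u-r:u+r],(s,s),interpolation=cv2.INTER_CUBIC)
m=np.hstack([np.vstack([crop(T,204,257,15,290),crop(S,267,290,15,290)]),np.vstack([crop(T,268,250,20,290),crop(S,301,240,20,290)])])
cv2.imwrite("pics/m.png",m[:,:,::-1])
for n,f in(("T",T),("S",S)):
    hsv=cv2.cvtColor(f["color"],cv2.COLOR_RGB2HSV)
    k=cv2.inRange(hsv,(3,190,90),(18,255,255))
    nn,l,st,ce=cv2.connectedComponentsWithStats(k)
    for i in range(1,nn):
        if st[i,4]>100: print(n,st[i],ce[i],ray(f,*ce[i],0.026),ray(f,*ce[i],0.018))
print(ray(T,268,248,.115),ray(S,301,229,.115))
E
```

```text
T [196 249  16  17 212] [203.68396226 256.47641509] [0.48641686 0.22701725 0.026     ] [0.4868581  0.22808759 0.018     ]
S [257 280  21  21 356] [266.99438202 289.70786517] [0.47851507 0.23797275 0.026     ] [0.48338474 0.23216373 0.018     ]
[0.50271684 0.04782089 0.115     ] [0.49186335 0.06537322 0.115     ]
```

View pics/m.png

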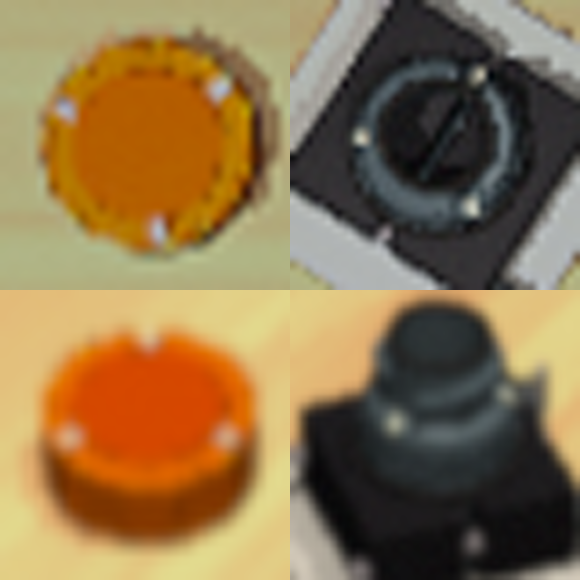

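The marks are clear in both views: three on the lid and three on the canister (all three from the top, two from the side). I'll refine the centroids and solve for poses.

```bash
cat >> h.py <<'E'
def refine(f,pts,r=2):
    c=f["color"].astype(float); w=c.min(2); out=[]
    for u,v in pts:
        for _ in range(3):
            U,V=int(round(u)),int(round(v)); p=w[V-r:V+r+1,U-r:U+r+1]; p=np.clip(p-np.percentile(p,60),0,None)
            gy,gx=np.mgrid[V-r:V+r+1,U-r:U+r+1]; u,v=(gx*p).sum()/p.sum(),(gy*p).sum()/p.sum()
        out.append((u,v))
    return np.array(out)
def unc(p,o,s): return [((x+.5)/s-.5+o[0],(y+.5)/s-.5+o[1]) for x,y in p]
def show(n,f,pts,z):
    P=np.array([ray(f,*q,z)[:2] for q in pts]); c=P.mean(0); d=P-c
    a=np.degrees(np.arctan2(d[:,1],d[:,0])); print(n,"c",c.round(4),"r",np.hypot(*d.T).round(4),"ang",a.round(1),"mod120",(a%120).round(1))
    return P
E
python3 - <<'E'
from h import *
T=pickle.load(open("top0.pkl","rb"));S=pickle.load(open("side0.pkl","rb"))
s=290/30;q=290/40
A=unc([(65,107),(219,88),(157,230)],(189,242),s);B=unc([(148,50),(70,147),(226,147)],(252,275),s)
C=unc([(188,75),(71,136),(181,207)],(248,230),q);D=unc([(105,133),(215,105)],(281,220),q)
for g,fn in(("man",lambda f,p:p),("ref",refine)):
    show("lidT "+g,T,fn(T,A),.026);show("lidS "+g,S,fn(S,B),.026);show("canT "+g,T,fn(T,C),.085);print(show("canS",S,fn(S,D),.085))
E
```

```text
lidT man c [0.4872 0.2268] r [0.0256 0.0255 0.0254] ang [  67.   -53.3 -172.8] mod120 [67.  66.7 67.2]
lidS man c [0.4864 0.2286] r [0.0249 0.0246 0.0253] ang [ -51.5   67.1 -172.8] mod120 [68.5 67.1 67.2]
canT man c [0.5028 0.0488] r [0.0281 0.0278 0.0278] ang [ -33.    87.3 -153.3] mod120 [87.  87.3 86.7]
canS c [0.4906 0.0583] r [0.0231 0.0231] ang [  57.7 -122.3] mod120 [ 57.7 117.7]
[[0.50298446 0.07784878]
 [0.47828438 0.03872714]]
lidT ref c [0.4869 0.227 ] r [0.0276 0.0263 0.0272] ang [  66.6  -52.9 -170.7] mod120 [66.6 67.1 69.3]
lidS ref c [0.4879 0.226 ] r [0.0309 0.0268 0.0266] ang [ -53.4   72.3 -178.4] mod120 [66.6 72.3 61.6]
canT ref c [0.5026 0.0485] r [0.028  0.0278 0.0273] ang [ -33.6   87.8 -153.2] mod120 [86.4 87.8 86.8]
canS c [0.4908 0.0575] r [0.0235 0.0235] ang [  58.3 -121.7] mod120 [ 58.3 118.3]
[[0.50317495 0.07754746]
 [0.47847983 0.03750346]]
```

Lid pose: centre about (0.4868, 0.2277), marks at 67° mod 120. Canister: centre about (0.5026, 0.0498), marks at 87° mod 120. The two views agree to about 2 mm.

I'll grip at yaw -83°, so the jaws lie along x. That makes the placing yaw -63°.

>>> drive_tool(
  commands=[
    [[-0.34, 0, -0.48, 0, 0, 0], [-0.68, 0, -0.95, 0, 0, 0], [-0.68, 0, -0.95, 0, 0, 0], [-0.68, 0, -0.95, 0, 0, 0], [-0.68, 0, -0.95, 0, 0, 0], [-0.68, 0, -0.95, 0, 0, 0], [-0.68, 0, -0.95, 0, 0, 0], [-0.68, 0, -0.95, 0, 0, 0], [-0.68, 0, -0.95, 0, 0, 0], [-0.68, 0, -0.95, 0, 0, 0], [-0.68, 0, -0.95, 0, 0, 0], [-0.68, 0, -0.95, 0, 0, 0]],
  ],
  jaw=1,
)

```text
clock: 1.6
ee_pos: [0.2981, -0.2322, 0.2222]
eef_rot: [-1.571, -0.0, -2.904]
wrist_force: [-0.1, 0.3, 0.2]
gripper_width: 0.0875
```

>>> drive_tool(
  commands=[
    [[-0.68, 0, -0.95, 0, 0, 0], [-0.68, 0, -0.95, 0, 0, 0], [-0.68, 0, -0.95, 0, 0, 0], [-0.68, 0, -0.95, 0, 0, 0], [-0.68, 0, -0.95, 0, 0, 0], [-0.68, 0, -0.95, 0, 0, 0], [-0.68, 0, -0.95, 0, 0, 0], [-0.68, 0, -0.95, 0, 0, 0], [-0.68, 0, -0.95, 0, 0, 0], [-0.68, 0, -0.95, 0, 0, 0], [-0.68, 0, -0.95, 0, 0, 0], [-0.68, 0, -0.95, 0, 0, 0]],
  ],
)

```text
clock: 3.1
ee_pos: [0.4553, 0.1577, 0.2221]
eef_rot: [-1.571, -0.001, -2.904]
wrist_force: [0.3, -0.4, -1.1]
gripper_width: 0.0868
```

>>> drive_tool(
  commands=[
    [[0, 0, 0, 0, -1, 0], [0, 0, 0, 0, -1, 0], [0, 0, 0, 0, -1, 0], [0, 0, 0, 0, -1, 0], [0, 0, 0, 0, -1, 0], [0, 0, 0, 0, -1, 0], [0, 0, 0, 0, -1, 0], [0, 0, 0, 0, -1, 0], [0, 0, 0, 0, -1, 0], [0, 0, 0, 0, -1, 0], [0, 0, 0, 0, -1, 0], [0, 0, 0, 0, -1, 0]],
  ],
)

```text
clock: 4.6
ee_pos: [0.455, 0.1565, 0.2221]
eef_rot: [-1.572, -0.0, -1.941]
wrist_force: [0.0, 0.4, 0.5]
gripper_width: 0.0869
```

>>> drive_tool(
  commands=[
    [[0, 0, 0, 0, -1, 0], [0, 0, 0, 0, -1, 0], [0, 0, 0, 0, -1, 0], [0, 0, 0, 0, -1, 0], [0, 0, 0, 0, -1, 0], [0, 0, 0, 0, -1, 0], [0, 0, 0, 0, 0, 0]],
  ],
)

```text
clock: 5.48
ee_pos: [0.455, 0.1565, 0.2221]
eef_rot: [-1.572, -0.0, -1.465]
wrist_force: [0.4, 0.4, 0.3]
gripper_width: 0.087
```

>>> drive_tool(
  commands=[
    [[0, 0, 0, 0, -0.2, 0], [-0.74, 0.4, 0.45, 0, 0, 0], [-0.74, 0.6, 0.45, 0, 0, 0], [-0.74, 1, 0.45, 0, 0, 0], [0, 1, 0, 0, 0, 0], [0, 1, 0, 0, 0, 0], [0, 1, 0, 0, 0, 0], [0, 0.5, 0, 0, 0, 0], [0, 0, 0, 0, 0, 0]],
  ],
)

```text
clock: 6.6
ee_pos: [0.4865, 0.2274, 0.0566]
eef_rot: [-1.573, -0.0, -1.448]
wrist_force: [0.1, -0.6, 1.2]
gripper_width: 0.0872
```

```bash
python3 - <<'E'
from plant import grab_frame
import cv2,pickle,numpy as np
o=[]
for n,u,v in(("top",204,250),("side",267,285)):
    f=grab_frame(n); pickle.dump(f,open(f"{n}1.pkl","wb")); o.append(cv2.resize(f["color"][v-40:v+40,u-40:u+40],(400,400),interpolation=2))
cv2.imwrite("pics/g.png",np.hstack(o)[:,:,::-1])
E
```

```text
(no output)
```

View pics/g.png

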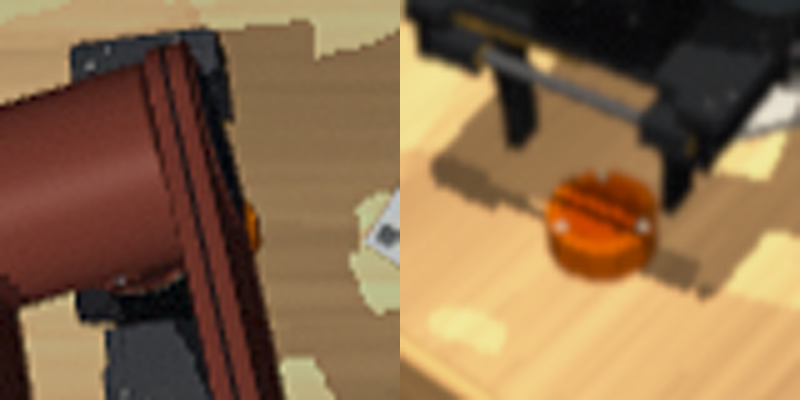

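In the side view the jaws straddle the lid, which sits at about (600,225) in the crop. Next I'll descend and grip.

>>> drive_tool(
  commands=[
    [[0, 0.7, 0, 0, 0, 0], [0, 0.7, 0, 0, 0, 0], [0, 0.3, 0, 0, 0, 0], [0, 0, 0, 0, 0, 0]],
  ],
)

```text
clock: 7.2
ee_pos: [0.4876, 0.2277, 0.0069]
eef_rot: [-1.571, 0.0, -1.448]
wrist_force: [-0.0, -0.4, -0.3]
gripper_width: 0.0871
```

>>> drive_tool(
  commands=[
    [[0, 0, 0, 0, 0, 0], [0, 0, 0, 0, 0, 0], [0, 0, 0, 0, 0, 0], [0, 0, 0, 0, 0, 0], [0, 0, 0, 0, 0, 0], [0, 0, 0, 0, 0, 0]],
  ],
  jaw=0,
)

```text
clock: 7.95
ee_pos: [0.4875, 0.2277, 0.0067]
eef_rot: [-1.571, 0.0, -1.448]
wrist_force: [-0.8, 0.2, 2.5]
gripper_width: 0.0594
```

>>> drive_tool(
  commands=[
    [[0, -0.5, 0, 0, 0, 0], [0, -1, 0, 0, 0, 0], [0, -1, 0, 0, 0, 0], [0, -1, 0, 0, 0, 0], [0, -1, 0, 0, 0, 0], [0, -0.7, 0, 0, 0, 0], [0.95, 0, -0.03, 0, 0, 0], [1, 0, -0.03, 0, 0, 0], [1, 0, -0.03, 0, 0, 0], [1, 0, -0.04, 0, 0, 0], [1, 0, -0.04, 0, 0, 0], [1, 0, -0.04, 0, 0, 0]],
  ],
)

```text
clock: 9.45
ee_pos: [0.503, 0.0487, 0.1633]
eef_rot: [-1.57, -0.0, -1.448]
wrist_force: [0.3, -0.7, -0.8]
gripper_width: 0.06
```

>>> drive_tool(
  commands=[
    [[0, 0, 0, 0, -0.9, 0], [0, 0, 0, 0, -0.9, 0], [0, 0, 0, 0, -0.9, 0], [0, 0, 0, 0, -0.9, 0], [0, 0, 0, 0, -0.76, 0], [0, 0, 0, 0, 0, 0]],
  ],
)

```text
clock: 10.2
ee_pos: [0.503, 0.0497, 0.1632]
eef_rot: [-1.57, -0.0, -1.1]
wrist_force: [0.4, -0.1, -0.5]
gripper_width: 0.0598
```

```bash
python3 - <<'E'
from plant import grab_frame,get_state
from h import *
s=get_state();print(s)
o=[]
X=np.array(s['ee_pos']);X[2]+=.0193
for n in("side","top"):
    f=grab_frame(n); pickle.dump(f,open(f"{n}2.pkl","wb")); u,v=map(int,proj(f,X));print(n,u,v); o.append(cv2.resize(f["color"][v-20:v+30,u-25:u+25],(400,400),interpolation=2))
cv2.imwrite("pics/c.png",np.hstack(o)[:,:,::-1])
E
```

```text
{'clock': 10.2, 'joint_positions': array([-5.76558996e-02, -1.59514658e-02,  1.89643021e+00, -3.75175257e-06,
        1.26062883e+00, -5.28851147e-01]), 'qvel': array([ 6.15155474e-05,  3.52550820e-03,  8.57394441e-04,  1.45266407e-03,
       -2.80387152e-03,  2.88412679e-02]), 'tau': array([-9.89507593e-03, -3.66022897e+01, -3.73989129e+01,  3.79133178e-02,
        7.63288653e-02, -3.51137007e-01]), 'ee_pos': array([0.50297733, 0.04969781, 0.16316336]), 'eef_rot': array([-1.57037932e+00, -2.47828075e-04, -1.09959999e+00]), 'wrist_force': array([ 0.43968245, -0.13532052, -0.51871978]), 'moment': array([ 0.03345318, -0.11440987,  0.00228956]), 'gripper_width': 0.059780836859347396}
side 301 205
top 266 245
```

View pics/c.png

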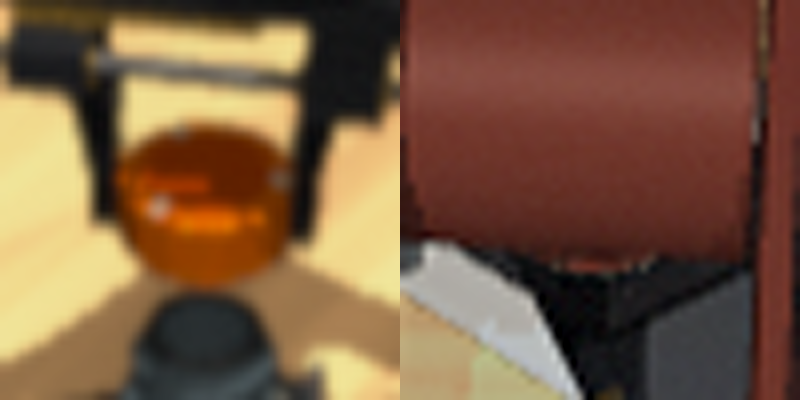

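```bash
python3 - <<'E'
from h import *
S=pickle.load(open("side2.pkl","rb"))
show("lid",S,unc([(182,130),(278,178),(160,207)],(276,185),8.),.1825)
E
```

```text
lid c [0.502  0.0511] r [0.0247 0.0245 0.0254] ang [ -34.2 -152.    87.2] mod120 [85.8 88.  87.2]
```

Seen from the side camera, the lid and the canister axis agree within 0.5 mm. The lid marks are at 87°, the same as the canister's. I'll lower it.

>>> drive_tool(
  commands=[
    [[0, 0.5, 0, 0, 0, 0], [0, 0.7, 0, 0, 0, 0], [0, 0.4, 0, 0, 0, 0], [0, 0.2, 0, 0, 0, 0], [0, 0.05, 0, 0, 0, 0], [0, 0.05, 0, 0, 0, 0], [0, 0, 0, 0, 0, 0]],
  ],
)

```text
clock: 11.18
ee_pos: [0.5034, 0.0497, 0.106]
eef_rot: [-1.57, -0.0, -1.099]
wrist_force: [0.6, 0.2, 0.1]
gripper_width: 0.06
```

>>> drive_tool(
  commands=[
    [[0, 0.05, 0, 0, 0, 0], [0, 0.04, 0, 0, 0, 0], [0, 0, 0, 0, 0, 0]],
  ],
)

```text
clock: 11.55
ee_pos: [0.5029, 0.0497, 0.1028]
eef_rot: [-1.571, 0.0, -1.099]
wrist_force: [-0.2, -0.2, -0.9]
gripper_width: 0.0596
```

>>> drive_tool(
  commands=[
    [[0, 0.04, 0, 0, 0, 0], [0, 0.03, 0, 0, 0, 0], [0, 0, 0, 0, 0, 0]],
  ],
)

```text
clock: 11.92
ee_pos: [0.5029, 0.0497, 0.1006]
eef_rot: [-1.571, 0.0, -1.099]
wrist_force: [-0.0, -0.1, -1.0]
gripper_width: 0.06
```

>>> drive_tool(
  commands=[
    [[0, 0.03, 0, 0, 0, 0], [0, 0, 0, 0, 0, 0]],
  ],
)

```text
clock: 12.18
ee_pos: [0.5029, 0.0497, 0.0998]
eef_rot: [-1.571, 0.0, -1.099]
wrist_force: [0.7, 0.0, -0.3]
gripper_width: 0.0593
```

>>> drive_tool(
  commands=[
    [[0, 0.03, 0, 0, 0, 0], [0, 0, 0, 0, 0, 0]],
  ],
)

```text
clock: 12.42
ee_pos: [0.5032, 0.0497, 0.0993]
eef_rot: [-1.57, -0.0, -1.099]
wrist_force: [-1.7, -0.1, 2.4]
gripper_width: 0.0597
```

>>> drive_tool(
  commands=[
    [[0, 0.02, 0, 0, 0, 0], [0, 0, 0, 0, 0, 0]],
  ],
)

```text
clock: 12.68
ee_pos: [0.5034, 0.0497, 0.0992]
eef_rot: [-1.57, -0.0, -1.099]
wrist_force: [-3.3, -0.2, 6.8]
gripper_width: 0.0597
```

```bash
cat > st.py <<'E'
from plant import get_state
import numpy as np
s=get_state();print(s['clock'],np.round(s['wrist_force'],2),'M',np.round(s['moment'],3),'yaw',round(np.degrees(s['eef_rot'][2]),2),'tau6',round(s['tau'][5],3),np.round(s['ee_pos'],4))
E
python3 st.py
```

```text
12.675 [-3.28 -0.22  6.79] M [0.048 0.248 0.006] yaw -62.97 tau6 -0.003 [0.5034 0.0497 0.0992]
```

>>> drive_tool(
  commands=[
    [[0, 0, 0, 0, 0.8, 0], [0, 0, 0, 0, 0.8, 0], [0, 0, 0, 0, 0.8, 0], [0, 0, 0, 0, 0.8, 0], [0, 0, 0, 0, 0.8, 0], [0, 0, 0, 0, 0, 0]],
  ],
)

```text
clock: 13.42
ee_pos: [0.504, 0.0496, 0.0992]
eef_rot: [-1.569, -0.001, -1.418]
wrist_force: [-0.1, 0.5, 5.9]
gripper_width: 0.0602
```

```bash
python3 st.py
```

```text
13.425 [-0.06  0.46  5.88] M [-0.093 -0.185  0.02 ] yaw -81.27 tau6 0.354 [0.504  0.0496 0.0992]
```

>>> drive_tool(
  commands=[
    [[0, 0, 0, 0, 0.7, 0], [0, 0, 0, 0, 0.7, 0], [0, 0, 0, 0, 0, 0]],
  ],
)

```text
clock: 13.8
ee_pos: [0.5039, 0.0496, 0.0992]
eef_rot: [-1.569, -0.0, -1.53]
wrist_force: [-0.2, -0.7, 5.3]
gripper_width: 0.0597
```

```bash
python3 st.py
```

```text
13.8 [-0.18 -0.7   5.33] M [-0.069 -0.072  0.049] yaw -87.66 tau6 0.252 [0.5039 0.0496 0.0992]
```

>>> drive_tool(
  commands=[
    [[0, 0, 0, 0, 0.7, 0], [0, 0, 0, 0, 0, 0]],
  ],
)

```text
clock: 14.05
ee_pos: [0.5039, 0.0496, 0.0992]
eef_rot: [-1.569, -0.0, -1.586]
wrist_force: [1.2, -0.2, 4.8]
gripper_width: 0.0598
```

```bash
python3 st.py
```

```text
14.05 [ 1.24 -0.24  4.84] M [-0.022 -0.082  0.028] yaw -90.87 tau6 0.248 [0.5039 0.0496 0.0992]
```

>>> drive_tool(
  commands=[
    [[0, 0, 0, 0, 0.7, 0], [0, 0, 0, 0, 0, 0]],
  ],
)

```text
clock: 14.3
ee_pos: [0.504, 0.0496, 0.0992]
eef_rot: [-1.569, -0.0, -1.642]
wrist_force: [-0.2, -0.4, 5.5]
gripper_width: 0.0598
```

```bash
python3 st.py
```

```text
14.3 [-0.15 -0.43  5.54] M [-0.114 -0.095  0.004] yaw -94.08 tau6 0.248 [0.504  0.0496 0.0992]
```

>>> drive_tool(
  commands=[
    [[0, 0, 0, 0, 0.7, 0], [0, 0, 0, 0, 0, 0]],
  ],
)

```text
clock: 14.55
ee_pos: [0.504, 0.0496, 0.0993]
eef_rot: [-1.569, 0.0, -1.698]
wrist_force: [-0.5, -0.4, 6.1]
gripper_width: 0.0597
```

```bash
python3 st.py
```

```text
14.55 [-0.51 -0.4   6.09] M [-0.126 -0.058  0.017] yaw -97.29 tau6 0.248 [0.504  0.0496 0.0993]
```

>>> drive_tool(
  commands=[
    [[0, 0, 0, 0, 0.5, 0], [0, 0, 0, 0, 0, 0]],
  ],
)

```text
clock: 14.8
ee_pos: [0.5039, 0.0496, 0.0992]
eef_rot: [-1.569, 0.0, -1.738]
wrist_force: [-1.1, -0.4, 6.2]
gripper_width: 0.0599
```

```bash
python3 st.py
```

```text
14.8 [-1.06 -0.43  6.16] M [-0.096 -0.032 -0.024] yaw -99.57 tau6 0.188 [0.5039 0.0496 0.0992]
```

>>> drive_tool(
  commands=[
    [[0, 0, 0, 0, 0.6, 0], [0, 0, 0, 0, 0, 0]],
  ],
)

```text
clock: 15.05
ee_pos: [0.5039, 0.0496, 0.0992]
eef_rot: [-1.569, 0.0, -1.786]
wrist_force: [1.1, -0.1, 5.1]
gripper_width: 0.0599
```

```bash
python3 st.py
```

```text
15.05 [ 1.08 -0.11  5.05] M [-0.099 -0.023 -0.051] yaw -102.33 tau6 0.218 [0.5039 0.0496 0.0992]
```

>>> drive_tool(
  commands=[
    [[0, 0, 0, 0, 0.6, 0], [0, 0, 0, 0, 0, 0]],
  ],
)

```text
clock: 15.3
ee_pos: [0.5039, 0.0496, 0.0992]
eef_rot: [-1.569, 0.0, -1.834]
wrist_force: [0.3, -1.0, 5.9]
gripper_width: 0.0599
```

```bash
python3 st.py
```

```text
15.3 [ 0.29 -1.02  5.87] M [-0.086 -0.079 -0.033] yaw -105.07 tau6 0.218 [0.5039 0.0496 0.0992]
```

>>> drive_tool(
  commands=[
    [[0, 0, 0, 0, 0.6, 0], [0, 0, 0, 0, 0, 0]],
  ],
)

```text
clock: 15.55
ee_pos: [0.504, 0.0496, 0.0992]
eef_rot: [-1.569, 0.0, -1.882]
wrist_force: [-0.1, -0.8, 5.8]
gripper_width: 0.0594
```

```bash
python3 st.py
```

```text
15.55 [-0.08 -0.76  5.83] M [-0.123 -0.09   0.062] yaw -107.82 tau6 0.218 [0.504  0.0496 0.0992]
```

>>> drive_tool(
  commands=[
    [[0, 0, 0, 0, 0.6, 0], [0, 0, 0, 0, 0, 0]],
  ],
)

```text
clock: 15.8
ee_pos: [0.5039, 0.0496, 0.0992]
eef_rot: [-1.569, 0.001, -1.93]
wrist_force: [0.4, -0.8, 6.5]
gripper_width: 0.0598
```

```bash
python3 st.py
```

```text
15.8 [ 0.43 -0.77  6.53] M [-0.009 -0.08   0.018] yaw -110.57 tau6 0.218 [0.5039 0.0496 0.0992]
```

>>> drive_tool(
  commands=[
    [[0, 0, 0, 0, 0.6, 0], [0, 0, 0, 0, 0, 0]],
  ],
)

```text
clock: 16.05
ee_pos: [0.5039, 0.0496, 0.0992]
eef_rot: [-1.569, 0.001, -1.978]
wrist_force: [0.3, -0.2, 5.2]
gripper_width: 0.0598
```

```bash
python3 st.py
```

```text
16.05 [ 0.26 -0.25  5.24] M [-0.071 -0.051  0.049] yaw -113.33 tau6 0.218 [0.5039 0.0496 0.0992]
```

>>> drive_tool(
  commands=[
    [[0, 0, 0, 0, 0.6, 0], [0, 0, 0, 0, 0, 0]],
  ],
)

```text
clock: 16.3
ee_pos: [0.5039, 0.0496, 0.0992]
eef_rot: [-1.569, 0.001, -2.026]
wrist_force: [-0.8, 0.4, 6.3]
gripper_width: 0.0597
```

```bash
python3 st.py
```

```text
16.3 [-0.82  0.37  6.3 ] M [-0.122 -0.056 -0.004] yaw -116.07 tau6 0.227 [0.5039 0.0496 0.0992]
```

>>> drive_tool(
  commands=[
    [[0, 0, 0, 0, 0.6, 0], [0, 0, 0, 0, 0, 0]],
  ],
)

```text
clock: 16.55
ee_pos: [0.504, 0.0496, 0.0992]
eef_rot: [-1.569, 0.001, -2.074]
wrist_force: [0.2, -0.7, 6.4]
gripper_width: 0.0598
```

```bash
python3 st.py
```

```text
16.55 [ 0.21 -0.71  6.39] M [-0.09  -0.142  0.085] yaw -118.81 tau6 0.289 [0.504  0.0496 0.0992]
```

>>> drive_tool(
  commands=[
    [[0, 0, 0, 0, 0.6, 0], [0, 0, 0, 0, 0, 0]],
  ],
)

```text
clock: 16.8
ee_pos: [0.504, 0.0496, 0.0991]
eef_rot: [-1.569, 0.001, -2.121]
wrist_force: [1.1, -0.2, 4.4]
gripper_width: 0.0596
```

```bash
python3 st.py
```

```text
16.8 [ 1.14 -0.15  4.42] M [-0.144 -0.11   0.141] yaw -121.55 tau6 0.34 [0.504  0.0496 0.0991]
```

The thread is engaged at about 55° past the marks, and torque is rising about 0.02 N m per degree.

>>> drive_tool(
  commands=[
    [[0, 0, 0, 0, 0.6, 0], [0, 0, 0, 0, 0, 0]],
  ],
)

```text
clock: 17.05
ee_pos: [0.504, 0.0496, 0.0991]
eef_rot: [-1.569, 0.001, -2.169]
wrist_force: [2.0, -0.1, 5.3]
gripper_width: 0.0598
```

```bash
python3 st.py
```

```text
17.05 [ 1.99 -0.11  5.32] M [-0.158 -0.239  0.206] yaw -124.27 tau6 0.404 [0.504  0.0496 0.0991]
```

>>> drive_tool(
  commands=[
    [[0, 0, 0, 0, 0.6, 0], [0, 0, 0, 0, 0, 0]],
  ],
)

```text
clock: 17.3
ee_pos: [0.504, 0.0496, 0.099]
eef_rot: [-1.569, 0.001, -2.217]
wrist_force: [0.9, -1.3, 3.8]
gripper_width: 0.0593
```

```bash
python3 st.py
```

```text
17.3 [ 0.85 -1.3   3.82] M [-0.107 -0.293  0.281] yaw -127.0 tau6 0.496 [0.504  0.0496 0.099 ]
```

>>> drive_tool(
  commands=[
    [[0, 0, 0, 0, 0.6, 0], [0, 0, 0, 0, 0, 0]],
  ],
)

```text
clock: 17.55
ee_pos: [0.504, 0.0496, 0.099]
eef_rot: [-1.569, 0.001, -2.264]
wrist_force: [2.3, -0.0, 4.7]
gripper_width: 0.0593
```

```bash
python3 st.py
```

```text
17.55 [ 2.33 -0.03  4.74] M [-0.156 -0.4    0.391] yaw -129.73 tau6 0.573 [0.504  0.0496 0.099 ]
```

>>> drive_tool(
  commands=[
    [[0, 0, 0, 0, 0.15, 0], [0, 0, 0, 0, 0, 0], [0, 0, 0, 0, 0, 0]],
  ],
)

```text
clock: 17.92
ee_pos: [0.5039, 0.0496, 0.099]
eef_rot: [-1.569, 0.001, -2.276]
wrist_force: [1.5, -1.3, 4.1]
gripper_width: 0.0597
```

```bash
python3 st.py
```

```text
17.925 [ 1.55 -1.35  4.09] M [-0.219 -0.438  0.457] yaw -130.39 tau6 0.414 [0.5039 0.0496 0.099 ]
```

>>> drive_tool(
  commands=[
    [[0, 0, 0, 0, 0, 0]],
  ],
)

```text
clock: 18.05
ee_pos: [0.5039, 0.0496, 0.099]
eef_rot: [-1.569, 0.001, -2.276]
wrist_force: [2.6, -0.6, 5.5]
gripper_width: 0.0597
```

```bash
python3 st.py
```

```text
18.05 [ 2.61 -0.59  5.54] M [-0.158 -0.448  0.456] yaw -130.39 tau6 0.413 [0.5039 0.0496 0.099 ]
```

Torque reads about 0.42–0.45 N m, so it's snug. I'll let go and retreat.

>>> drive_tool(
  commands=[
    [[0, 0, 0, 0, 0, 0], [0, 0, 0, 0, 0, 0], [0, 0, 0, 0, 0, 0], [0, 0, 0, 0, 0, 0], [0, 0, 0, 0, 0, 0], [0, 0, 0, 0, 0, 0]],
  ],
  jaw=1,
)

```text
clock: 18.8
ee_pos: [0.503, 0.0498, 0.0983]
eef_rot: [-1.571, -0.0, -2.279]
wrist_force: [-0.3, -0.0, 0.4]
gripper_width: 0.0868
```

>>> drive_tool(
  commands=[
    [[0, -0.3, 0, 0, 0, 0], [0, -0.7, 0, 0, 0, 0], [0, -1, 0, 0, 0, 0], [0, -1, 0, 0, 0, 0], [0, -1, 0, 0, 0, 0], [0, 0, 0, 0, 0, 0]],
  ],
)

```text
clock: 19.55
ee_pos: [0.505, 0.0496, 0.2219]
eef_rot: [-1.566, 0.004, -2.279]
wrist_force: [0.5, -1.2, 0.3]
gripper_width: 0.0869
```

```bash
python3 st.py; python3 - <<'E'
from plant import grab_frame
import cv2,pickle
f=grab_frame("side"); pickle.dump(f,open("side3.pkl","wb")); u,v=301,235
cv2.imwrite("pics/e.png",cv2.resize(f["color"][v-30:v+30,u-30:u+30],(480,480),interpolation=2)[:,:,::-1])
E
```

```text
19.55 [ 0.47 -1.22  0.27] M [ 0.004 -0.118  0.004] yaw -130.57 tau6 -0.002 [0.505  0.0496 0.2219]
```

View pics/e.png

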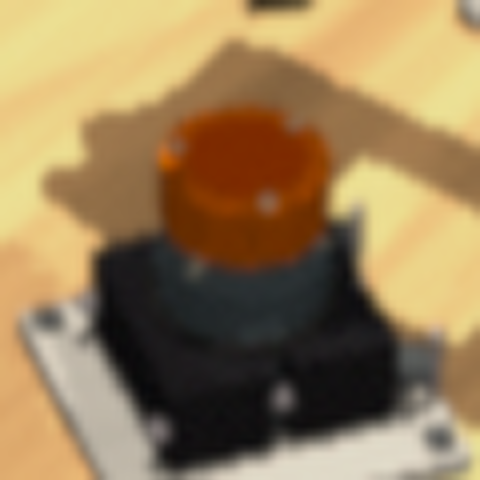

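```bash
python3 - <<'E'
from h import *
S=pickle.load(open("side3.pkl","rb"))
show("lid",S,unc([(178,147),(292,128),(268,202)],(271,205),8.),.118)
E
```

```text
lid c [0.5008 0.0516] r [0.0246 0.0237 0.0245] ang [ 21.5 -97.6 143.8] mod120 [21.5 22.4 23.8]
```

The lid stopped at 22.5°. The gripper's 67.4° turn minus about 3° of rubber spring-back predicts that, so it has not unscrewed. Handing in.

```bash
python3 -c "
from plant import close_job
print(close_job())"
```

```text
the job is handed in; nothing more can be done
None
```

I fitted the lid on the canister neck with its lugs in the gaps and screwed it about 67° clockwise. I stopped when turning took about 0.42–0.45 N m, let go, raised the arm clear and handed in the job at about 20 s. No verdict was reported.

**Last checks that agreed:**
- **Torque:** the last two wrist readings before letting go were 0.457 and 0.456 N m, with noise of about 0.04. That is inside the snug range of 0.3–0.55. The joint torque reading dropped to 0.41 during the final hold, which I put down to joint friction.
- **Lid angle after letting go:** the side picture shows the marks at about 22.5°. That matches where the gripper stopped plus about 3° of rubber spring-back, so the lid did not unscrew.
- **Height:** with the lid still gripped, the bottom rim was about 92.3 mm above the worktop, and the lid looks level in the last picture.

**Weaker checks:**
- **Centring:** the last picture puts the lid's centre about 1.8 mm from the canister's axis, while the same view before lowering put it within 0.5 mm. The marks were picked by hand from an enlarged crop, so I put the difference down to that. Both are inside the 4 mm limit.
- **Not measured:** I did not measure the thread's holding force after letting go. I also did not take a final picture of the other gear, but the arm stayed well clear of it.

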